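Close and lock the tumbler drum

TASK

Close the small tumbler on the bench: set the loose lid into the mouth of its inclined drum with the two ears down in the notches of the rim, then turn the lock collar clockwise, as seen looking into the mouth, all the way to its stop, so that its pointer stands at the locked mark and holds the lid down on its seal. Leave the loose things around it where they are.

Things in the scene. Friction and masses are not known exactly. Their poses are not given: they have to be found in the camera images.
- tumbler: the tumbler's fixed grey base: plate 225 (x) x 130 mm (y), on it a motor housing, 105 x 108 mm, spanning x = 25 to 131 mm, its top 84 mm above the bench. Origin at bench height, z up. The drum leans over the base towards its -x, to the robot's right.
- drum: grey ribbed drum, 90 mm thick; does not turn. Origin = centre of the mouth in the plane of the rim, 172 mm above the bench; z = the drum's axis, out of the mouth, 35 degrees from vertical towards the tumbler's -x; x up the slope, y level. Rim 42 mm inside, 55 mm outside diameter, with two notches (14 mm wide inside, 8 mm deep) at +y and -y. Neck 55 mm thick down to z = -21 mm, then it widens.
- collar (a point): centre of the lock collar = the drum's origin. Fluted steel ring round the neck, 66 mm outer diameter, z = -12 to 12 mm in the drum's frame; it only turns about the drum's axis and stays where it is left. Gripped across its diameter, tool along that axis. Turning takes about 0.2 Nm, and up to 0.6 Nm once its ramps press the lid down (from half way on); then a rigid stop.
- pointer (a point): on the collar: raised rib 3 mm wide across its upper edge. This point lies 33 mm from the axis in the plane of the rim, at the rib's angle, and turns with the collar. Inside the collar's upper edge two lugs (inner radius 24.5 mm, 4 mm above the rim and up) leave windows for the ears while it is open; they strike ears that are not down in the notches.
- open_mark (a point): open mark, a white dot moulded on the drum's shoulder. This point lies at the dot's angle (88 degrees from the drum's x towards its y), 33 mm from the axis in the plane of the rim. The collar starts with its pointer here or up to 7 degrees past it.
- locked_mark (a point): locked mark, a white bar 15 mm long moulded on the drum's shoulder. This point lies at the bar's angle (22 degrees from the drum's x away from its y), 33 mm from the axis in the plane of the rim. It is 110 degrees clockwise from the open mark, looking into the mouth; the collar's stop is here. So long a turn needs two or more grasps on most wrists.
- lid: black lid, steel ears, 0.08 to 0.14 kg, lying knob up. Origin = centre of its underside, z up. Plug 38 mm diameter with a tapered foot, z = 0 to 12 mm, 1.5 mm clear all round; flange 47 mm, 12 to 16 mm; ears 11 mm wide at +y and -y, out to 28 mm, z = 6 to 16 mm. Fits either way. Lying on the seal its origin is at z = -10 mm of the drum's frame, locked -11.5, ears not in the notches -6 or higher.
- knob (a point): top of the lid's bar knob, 46 mm above its origin: 12 mm thick (lid's x), 36 mm long (lid's y, in line with the ears), from z = 16 to 46 mm. To let go of it in the mouth without touching the collar, keep the fingertips higher than 12 mm above the rim. A rubber seal ring on springs stands 2 mm proud of the rim under the flange and gives under 8 to 11 N.
- flux_pot: bystander: small round white pot with an orange band, 49 mm diameter, 32 mm tall; origin under its centre
- loupe: bystander: folding loupe, opened, 27 x 58 x 14 mm; origin under its centre
- radial_brush: bystander: small abrasive wheel on a mandrel, standing on the wheel, 24 mm diameter, 46 mm tall; origin under its centre
- mandrel_1: bystander: small grey wheel on a brass mandrel, lying, 18 x 48 x 18 mm; origin under its centre
Mind the look-alikes: they are no part of the job. Leave any pink or yellow look-alike of the lid alone.

How it is judged:
On the way, in this order (a step that is already met when the one before it is completed fails the run):
1. the lid sits in the mouth with its ears in the notches (z of lid in the frame of drum below -0.0085 m and distance between lid and drum below 0.014 m and angle between the z axis of lid and the z axis of drum, either way round below 0.1 rad and angle between the y axis of lid and the y axis of drum, either way round below 0.2 rad), for 0.2 s.
2. the collar's pointer is turned to the locked mark over the seated lid (distance between pointer and locked_mark below 0.004 m and z of lid in the frame of drum below -0.0105 m), for 0.2 s.
At the end, for the whole second after the job is handed in: pointer within 4 mm of the locked mark; lid in the mouth, ears in the notches, held down on its seal (origin at least 10.5 mm below the rim, square to the axis within 0.08 rad) and at rest (all of step 2 and distance between lid and drum below 0.014 m and angle between the z axis of lid and the z axis of drum, either way round below 0.08 rad and angle between the y axis of lid and the y axis of drum, either way round below 0.2 rad and linear speed of lid below 0.02 m/s); the robot touches nothing.
It fails at once if a bystander is moved by more than 30 mm (distance of any of flux_pot, loupe, radial_brush, mandrel_1 from where it was at the start of the episode above 0.03 m).
It also fails if it takes over 64 s, if anything falls off the work surface, if the arm or the gripper's body presses on something with over 40 N, if the wrist force passes 120 N, or if a joint passes its speed limit or range.

ROBOT

A 6-joint arm with a two-finger parallel gripper is mounted at the origin on a cart in front of the work surface, level with it; the furniture and walls round the work are solid. World frame = base frame: x ahead of the robot, y to its left, z up, the work surface at z = 0. Lengths are in m, angles in rad, forces in N, time in s.
With the tool pointing down it reaches from about 0.3 to 0.875 m from the base axis. Payload 6.4 kg.
Tool frame: the origin (TCP) lies midway between the tips of the shut fingers; the grasp point (between the pads) lies 19 mm behind it; z points along the fingers, y is the line along which they close (so a half turn about z gives the same grasp; the last joint's range is limited). The gripper opens to 85 mm and grips with 20 to 120 N. Pads are 22 mm wide; open, the fingers measure 114 mm over their backs; the gripper's body (76 mm by 85 mm) begins 54 mm behind the grasp point. The pads swing forward as they close: fully open they stand 13 mm farther back than shut.
Start: joints at [-1.361, 0.181, 1.607, -0, 1.354, -0.206], TCP at [0.232, -0.526, 0.205] pointing down, gripper open.
Joint ranges: [-2.99, 2.99], [-0.89, 2.07], [0.3, 2.58], [-1.14, 4.28], [0, 2.63], [-3.12, 3.12]. Speed limits (rad/s): [2.57, 2.57, 3.01, 3.14, 3.14, 3.14].

INTERFACE

Orientations are given as a unit quaternion [w, x, y, z].
In Python, from bench import sensors, vision, ctrl gives the robot as it stands.
- The arm moves only by the tool carry_out, never from a script. Its argument "deltas" is text: rows parted by semicolons, each of 7 numbers parted by spaces: the shift along the tool's x, y, z in mm, then the turn, a rotation vector about the tool's x, y, z in rad, then the closure, from 0 (fully open) to 1 (shut). In form: tx ty tz ax ay az claw; .... A call has 1 to 12 rows; each row is the pose to reach, as a shift and turn from the pose commanded when the call began, along the tool's axes at that moment; what a row does not reach only later rows make up. A row lasts 1/8 s, in which the tool goes at most 62.5 mm and 10.7 degrees, less where a joint would pass 70% of its speed; a pose out of reach is approached as far as the arm can. A call with a gripper value outside its range is refused whole. The fingers move at their own pace and stop on an object; the grip force is fixed at half the most. Time passes only in rows, so rows that repeat a pose let the fingers close. It gives the time, the measured TCP pose, the force, the opening and the grip force at its end, in the units of the state.
- sensors.get_obs(): the state, without advancing time (a new reading comes with each control period).
- vision.camera(name): name is "side" or "top" or "wrist"; returns the picture (384x512x3 uint8, blue, green, red); there is no depth.
- vision.camera_model(name): a dict with "K" (3x3 intrinsics, pixels), "extrinsics" (4x4, takes a point from world to camera coordinates); the wrist camera has in their place "hand_eye" (4x4, takes a point from camera to tool coordinates, whose origin is the TCP and whose axes are the flange's). Camera axes: x right, y down, z forward; pixel columns grow to the right and rows downward; lengths in m; the calibration is good to about 2 mm. A picture is of the moment at which its call begins: read the wrist's pose just before it. camera_model takes no time and is no camera call.
- ctrl.hand_in(): hands the job in; it is judged then, once.
The state is a dict: "time_s": time; "q": joint angles; "dq": joint speeds; "joint_efforts": joint torques, N m; "eef_pos": TCP position; "eef_rot": TCP orientation; "wrist_force": force on the tool from outside, world axes, zero at the start; "torque": the same for the moment, N m; "opening": opening from 0.0 (shut) to 1.0 (fully open); "grasp_force": force on a finger pad.
Only numpy, scipy, OpenCV 4.12 (cv2) and the standard library are available. Lean on these libraries where they do the work, as an engineer would, in place of code of your own. Each camera call takes 0.05 s, during which the arm holds its last target. There are 200 camera calls.

## Working session

There is one attempt and no reset: what is moved stays moved. The work goes in short steps, Python scripts to look and compute and a tool call to move; the robot and the scene stay as the last step left them, time stands still between calls to the robot, and variables do not carry over. Pictures are saved under pics/ and viewed, at most 10 in all, crops included, and the job is handed in when it is done.

Besides the shell and the picture viewer there is one more tool, called after "Emit:" by a JSON object that holds its "fn" and its "kwargs", one argument or row to a line. carry_out: Moves the arm, as the interface text tells. Its arguments: {"type":"object","properties":{"deltas":{"type":"string"}},"required":["deltas"]}

```bash
mkdir -p pics; ls; python3 - <<'E'
from bench import sensors, vision
import cv2,numpy as np
np.set_printoptions(precision=4,suppress=True)
print(sensors.get_obs())
a=[vision.camera(n) for n in("side","top","wrist")]
for n,i in zip(("side","top","wrist"),a):
    cv2.imwrite(f"pics/{n}0.png",i); print(n,vision.camera_model(n))
cv2.imwrite("pics/st.png",cv2.resize(np.vstack(a[:2]),None,fx=.78,fy=.78) )
E
```

```text
pics
{'time_s': 0.0, 'q': array([-1.3613,  0.1815,  1.608 ,  0.    ,  1.3538, -0.2063]), 'dq': array([-0.001 , -0.0017, -0.0009,  0.0012,  0.0002, -0.0001]), 'joint_efforts': array([  0.0014, -44.4877, -35.1332,  -0.0002,   0.0091,   0.    ]), 'eef_pos': array([ 0.2321, -0.5254,  0.2041]), 'eef_rot': array([-0.0009,  0.9785,  0.2064,  0.    ]), 'wrist_force': array([ 0.7756,  0.0639, -0.5389]), 'torque': array([0.0153, 0.0356, 0.0238]), 'grasp_force': 0.0, 'opening': 0.9971055902816321}
side {'K': array([[357.8281,   0.    , 254.4632],
       [  0.    , 357.8281, 193.9046],
       [  0.    ,   0.    ,   1.    ]]), 'extrinsics': array([[ 0.9981,  0.0611,  0.0002, -0.4907],
       [ 0.0299, -0.4851, -0.874 ,  0.0753],
       [-0.0533,  0.8723, -0.486 ,  1.2092],
       [ 0.    ,  0.    ,  0.    ,  1.    ]])}
top {'K': array([[350.355 ,   0.    , 254.7662],
       [  0.    , 350.355 , 186.9267],
       [  0.    ,   0.    ,   1.    ]]), 'extrinsics': array([[-0.0171, -0.9998,  0.0142, -0.0686],
       [-0.9821,  0.0141, -0.1881,  0.5445],
       [ 0.1878, -0.0171, -0.9821,  0.943 ],
       [ 0.    ,  0.    ,  0.    ,  1.    ]])}
wrist {'K': array([[274.6141,   0.    , 258.1499],
       [  0.    , 274.6141, 190.878 ],
       [  0.    ,   0.    ,   1.    ]]), 'hand_eye': array([[-0.0006, -0.9595, -0.2817,  0.0715],
       [ 1.    , -0.0007,  0.0003, -0.0012],
       [-0.0005, -0.2817,  0.9595, -0.1687],
       [ 0.    ,  0.    ,  0.    ,  1.    ]])}
```

View pics/st.png

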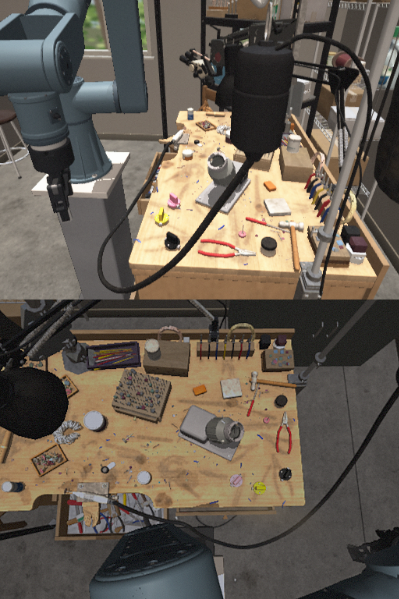

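View pics/wrist0.png

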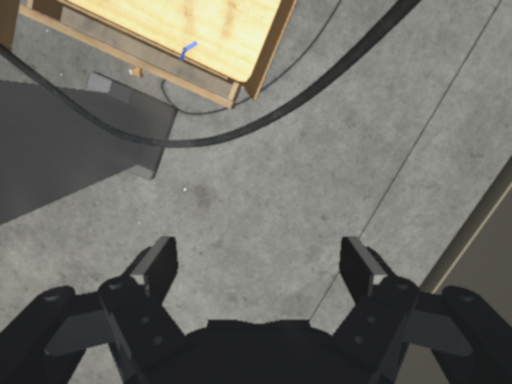

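```bash
python3 - <<'E'
import cv2,numpy as np
t=cv2.imread("pics/top0.png");s=cv2.imread("pics/side0.png")
A=cv2.resize(t[120:245,215:395],(792,550),interpolation=cv2.INTER_CUBIC)
cv2.imwrite("pics/tc.png",A)
B=cv2.resize(s[185:335,185:365],(720,600),interpolation=cv2.INTER_CUBIC)
cv2.imwrite("pics/sc.png",B)
E
```

```text
(no output)
```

View pics/tc.png

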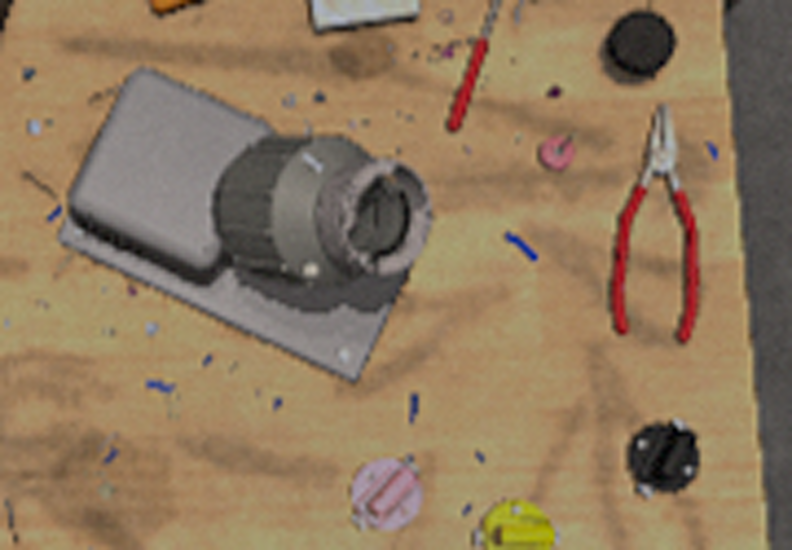

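View pics/sc.png

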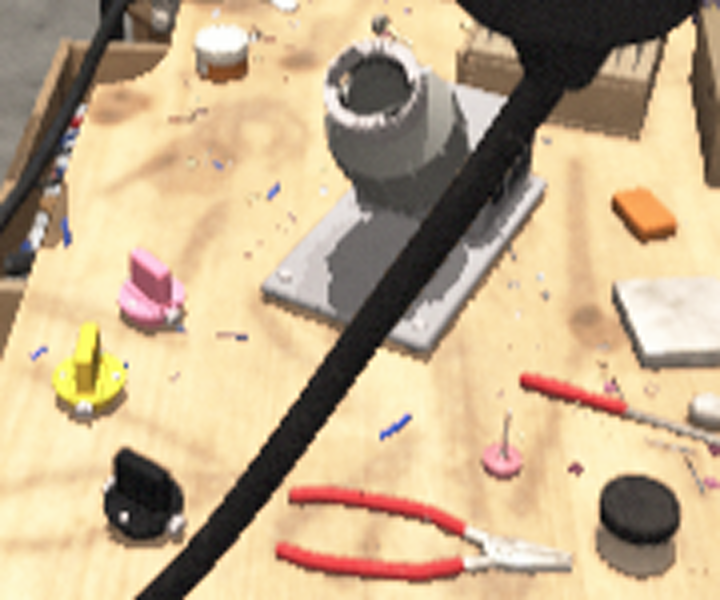

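Candidates for the lid in the top picture: black with bar knob and steel ears at (366,223); pink look-alike (303,232); yellow look-alike (332,241); plain black tin (361,130). Only the first has the black body, bar knob and ears, and the crop confirms it. The mouth is at about (302,169) top / (278,206) side.

```bash
cat > h.py <<'E'
import numpy as np, cv2
from bench import sensors, vision
from scipy.spatial.transform import Rotation as Ro
np.set_printoptions(precision=4,suppress=True)
def quat(q): return Ro.from_quat([q[1],q[2],q[3],q[0]]).as_matrix()
def tool(o=None):
    o=o or sensors.get_obs(); T=np.eye(4); T[:3,:3]=quat(o["eef_rot"]); T[:3,3]=o["eef_pos"]; return T
def cam(n,T=None):  # K, camera-to-world
    m=vision.camera_model(n)
    return m["K"], (T@m["hand_eye"] if n=="wrist" else np.linalg.inv(m["extrinsics"]))
def ray(c,p):
    K,M=c; d=M[:3,:3]@np.linalg.solve(K,[p[0],p[1],1.]); return M[:3,3],d/np.linalg.norm(d)
def onz(c,p,z): o,d=ray(c,p); return o+d*(z-o[2])/d[2]
def tri(c1,p1,c2,p2):
    o,d=ray(c1,p1); a,e=ray(c2,p2)
    s=np.linalg.lstsq(np.c_[d,-e],a-o,rcond=None)[0]; A=o+d*s[0];B=a+e*s[1]
    return (A+B)/2,np.linalg.norm(A-B)
def proj(c,P):
    K,M=c; q=np.linalg.inv(M)@np.r_[P,1]; u=K@q[:3]; return u[:2]/u[2]
def drumR(yaw):
    t=np.radians(35); x=np.array([np.cos(yaw),np.sin(yaw),0]); z=np.array([0,0,1])
    xd=np.cos(t)*x+np.sin(t)*z; zd=-np.sin(t)*x+np.cos(t)*z
    return np.c_[xd,np.cross(zd,xd),zd]
def wrist(R,q1,a):
    M=(Ro.from_euler('z',q1)*Ro.from_euler('y',a)).inv().as_matrix()@R@Ro.from_euler('z',-np.pi/2).as_matrix()
    return Ro.from_matrix(M).as_euler('ZYZ')
def delta(T,P,R): # shift mm, rotvec in tool axes
    return np.r_[T[:3,:3].T@(P-T[:3,3])*1000, Ro.from_matrix(T[:3,:3].T@R).as_rotvec()]
E
python3 - <<'E'
from h import *
t=cam("top");s=cam("side");c=lambda x,y:(215+x/4.4,120+y/4.4)
print("knob",onz(t,c(665,455),.02), "ears",onz(t,c(678,425),.011),onz(t,c(643,490),.011))
print("lid tri",tri(t,c(663,457),s,(185+145/4,185+505/4)))
print("mouth",tri(t,c(382,215),s,(278,206)), onz(t,c(382,215),.172))
for z in (.006,.012): 
    A,B=onz(t,c(60,240),z),onz(t,c(355,380),z); print("base edge",A,B,np.linalg.norm(A-B),np.degrees(np.arctan2(*(A-B)[1::-1])))
print("lamp",tri(t,(38,130),s,(330,120)))
side=np.array([(325,205),(285,265),(247,312),(222,335),(179,346),(147,336),(128,308),(141,269),(179,218),(212,179)],float)
top=np.array([(141,251),(192,280),(256,302),(314,304),(372,283),(423,238),(474,174),(506,131)],float)
dense=lambda p:np.vstack([p[i]+(p[i+1]-p[i])*k/8 for i in range(len(p)-1) for k in range(8)])
D=dense(side)
for p in top:
    r=[(tri(t,p,s,q)[1],*tri(t,p,s,q)[0],*q) for q in D]
    for i in np.argsort([x[0] for x in r])[:3]: print(p,np.round(r[i],3))
T=tool();
for n,p in [("wc",(170,140)),("wc2",(300,100)),("wc0",(20,65))]:
    r=sorted([(tri(cam("wrist",T),p,t,q)[1],*tri(cam("wrist",T),p,t,q)[0]) for q in dense(top)])[:2]; print(n,np.round(r,3))
print(wrist(T[:3,:3],-1.361,1.788))
E
```

```text
knob [ 0.4376 -0.3977  0.02  ] ears [ 0.4581 -0.411   0.011 ] [ 0.4155 -0.3844  0.011 ]
lid tri (array([ 0.4379, -0.3993,  0.0104]), np.float64(0.0016215511502824299))
mouth (array([ 0.5641, -0.1937,  0.1772]), np.float64(0.0004732860097209734)) [ 0.5651 -0.1945  0.172 ]
base edge [ 0.591  -0.0005  0.006 ] [ 0.4921 -0.1976  0.006 ] 0.2205794636867641 63.35974482636128
base edge [ 0.5897 -0.0008  0.012 ] [ 0.4913 -0.1968  0.012 ] 0.21928634980941253 63.359744826361265
lamp (array([0.7272, 0.4758, 0.1837]), np.float64(0.10398690441917503))
[141. 251.] [  0.005   0.388   0.582  -1.084 243.875 314.875]
[141. 251.] [  0.016   0.378   0.59   -1.116 240.75  317.75 ]
[141. 251.] [  0.026   0.398   0.574  -1.051 247.    312.   ]
[192. 280.] [  0.001   0.225   0.25   -0.906 205.875 339.125]
[192. 280.] [  0.003   0.291   0.098   0.043 199.625 193.625]
[192. 280.] [  0.013   0.282   0.1     0.022 195.5   198.5  ]
[256. 302.] [  0.002   0.158  -0.084  -0.516 167.    342.25 ]
[256. 302.] [  0.004   0.226  -0.075   0.003 169.5   230.75 ]
[256. 302.] [  0.011   0.216  -0.078  -0.021 164.75  237.125
[... 457 characters left out ...]
  0.39   -0.536   0.066 184.375 344.625]
[423. 238.] [  0.007   0.386  -0.419   0.301 187.25  208.25 ]
[474. 174.] [  0.      0.531  -0.585   0.241 256.5   300.25 ]
[474. 174.] [  0.009   0.533  -0.58    0.248 261.25  294.375]
[474. 174.] [  0.009   0.528  -0.59    0.234 251.75  306.125]
[506. 131.] [  0.004   0.592  -0.587   0.356 300.    242.5  ]
[506. 131.] [  0.005   0.594  -0.581   0.363 305.    235.   ]
[506. 131.] [  0.013   0.59   -0.592   0.348 295.    250.   ]
wc [[ 0.032  0.148 -0.307 -0.371]
 [ 0.035  0.164 -0.324 -0.305]]
wc2 [[ 0.005  0.343 -0.553 -0.108]
 [ 0.018  0.335 -0.554 -0.152]]
wc0 [[ 0.     0.208 -0.122 -0.1  ]
 [ 0.001  0.246 -0.279  0.098]]
[ 0.      1.3549 -0.206 ]
```

```bash
python3 - <<'E'
from h import *
D=drumR(np.radians(63.4)); print(D)
for q1 in(-.62,):
  for a in(1.4,1.8,2.2):
    for sg in(1,-1):
        y=sg*D[:,0]; z=-D[:,2]; R=np.c_[np.cross(y,z),y,z]; w=wrist(R,q1,a); print(q1,a,sg,w, "alt",[w[0]-np.pi,-w[1],w[2]-np.pi])
T=tool(); th=np.radians(-32)
for sg in(1,-1):
    y=sg*np.array([-np.sin(th),np.cos(th),0]); z=np.array([0,0,-1.]); R=np.c_[np.cross(y,z),y,z]
    print("lid",sg,delta(T,np.array([.437-.0,-.398,.16]),R), wrist(R,np.arctan2(-.398,.437),1.8))
E
```

```text
[[ 0.3668 -0.8942 -0.2568]
 [ 0.7324  0.4478 -0.5129]
 [ 0.5736 -0.      0.8192]]
-0.62 1.4 1 [ 0.621   1.7997 -1.5993] alt [np.float64(-2.5206409312419082), np.float64(-1.7996938022808595), np.float64(-4.740858977960359)]
-0.62 1.4 -1 [0.621  1.7997 1.5423] alt [np.float64(-2.520640931241908), np.float64(-1.7996938022808595), np.float64(-1.5992663243705658)]
-0.62 1.8 1 [ 0.6058  1.4712 -1.829 ] alt [np.float64(-2.535745753336734), np.float64(-1.471161228150012), np.float64(-4.970570403881289)]
-0.62 1.8 -1 [0.6058 1.4712 1.3126] alt [np.float64(-2.535745753336734), np.float64(-1.471161228150012), np.float64(-1.8289777502914957)]
-0.62 2.2 1 [ 0.6704  1.1482 -2.0746] alt [np.float64(-2.4711993668109566), np.float64(-1.1481883491633194), np.float64(-5.216181628729458)]
-0.62 2.2 -1 [0.6704 1.1482 1.067 ] alt [np.float64(-2.4711993668109566), np.float64(-1.1481883491633194), np.float64(-2.0745889751396644)]
lid 1 [238.8727 -33.8909  44.4089  -0.0004  -0.0016  -2.1673] [ 0.      1.3416 -1.751 ]
lid -1 [238.8727 -33.8909  44.4089  -0.0014   0.0004   0.9743] [0.     1.3416 1.3906]
```

Emit:
{"fn": "carry_out", "kwargs": {
  "deltas": "40 -6 0 0 0 0.16 0; 80 -12 0 0 0 0.33 0; 120 -17 0 0 0 0.5 0; 160 -23 20 0 0 0.66 0; 200 -29 50 0 0 0.82 0; 239 -34 84 0 0 0.97 0; 239 -34 84 0 0 0.97 0; 239 -34 84 0 0 0.97 0"
}}

```text
time_s: 1.15
eef_pos: [0.4371, -0.3987, 0.1212]
eef_rot: [0.0, 0.962, -0.273, -0.0]
wrist_force: [-0.5, 0.1, -0.1]
opening: 0.999
grasp_force: 0.0
```

```bash
python3 - <<'E'
from h import *
import pickle
o=sensors.get_obs(); T=tool(o); i=vision.camera("wrist"); cv2.imwrite("pics/w1.png",i); pickle.dump(T,open("w1.pkl","wb"))
print(o["time_s"],o["eef_pos"],o["q"],T[:3,:3]); print(proj(cam("wrist",T),[.437,-.398,.046]))
E
```

```text
1.15 [ 0.4371 -0.3987  0.1212] [-0.9397  0.3029  1.6368 -0.0005  1.2018  1.1835] [[ 0.8513 -0.5246 -0.0003]
 [-0.5246 -0.8513 -0.0004]
 [-0.0001  0.0005 -1.    ]]
[258.1248 190.3239]
```

View pics/w1.png

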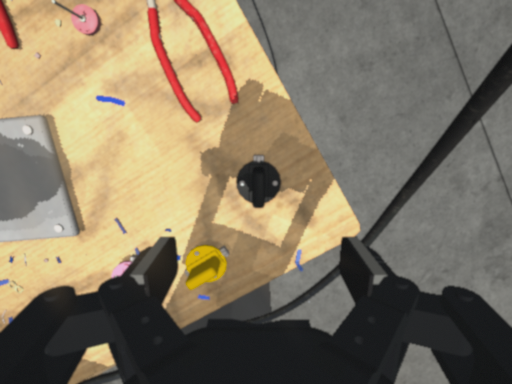

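The wrist picture shows the black lid at (258,183), one ear at (258,158), the bar knob running straight down the picture, and the yellow look-alike at (206,266).

```bash
python3 - <<'E'
from h import *
import pickle
T=pickle.load(open("w1.pkl","rb")); w=cam("wrist",T); i=cv2.imread("pics/w1.png"); x0,y0=225,145
g=i[y0:220,x0:295]; m=(g.max(2)<50).astype(np.uint8)
n,l,st,ce=cv2.connectedComponentsWithStats(m); k=1+st[1:,4].argmax(); print(st[k],ce[k]+[x0,y0])
c=max(cv2.findContours((l==k).astype(np.uint8),0,1)[0],key=len)[:,0]+[x0,y0]
P=np.array([onz(w,p,.016) for p in c if p[1]<188])[:,:2]   # flange edge, upper part
A=np.c_[2*P,np.ones(len(P))]; s=np.linalg.lstsq(A,(P**2).sum(1),rcond=None)[0]; print("flange",s[:2],np.sqrt(s[2]+s[:2]@s[:2]))
b=(g.max(2).astype(int)-g.min(2)<25)&(g.max(2)>90); ys,xs=np.nonzero(b)
n,l,st,ce=cv2.connectedComponentsWithStats(b.astype(np.uint8))
for s_,c_ in zip(st[1:],ce[1:]):
    if s_[4]>5: print(s_,c_+[x0,y0],onz(w,c_+[x0,y0],.016))
m2=(g.max(2)<30).astype(np.uint8); ys,xs=np.nonzero(m2); print(len(xs),xs.min()+x0,xs.max()+x0,ys.min()+y0,ys.max()+y0)
for r in range(185,210,3):
    e=np.nonzero(g[r-y0].max(1)<60)[0]; print(r,e.min()+x0,e.max()+x0,end='; ')
print(g[10:50:6,25:45].max(2)) 
E
```

```text
[  13   17   42   45 1160] [259.5207 180.9448]
flange [ 0.4388 -0.4003] 0.019209838879752514
[28 10 11  7 63] [258.3175 157.746 ] [ 0.4584 -0.4115  0.016 ]
[14 36  6  6 26] [241.8077 183.5769] [ 0.4446 -0.383   0.016 ]
[48 36  4  5 17] [274.5882 182.8824] [ 0.4274 -0.4121  0.016 ]
235 248 268 164 205
185 247 279; 188 248 278; 191 248 277; 194 249 274; 197 248 271; 200 251 265; 203 253 263; 206 255 261; Traceback (most recent call last):
  File "<stdin>", line 15, in <module>
    return umr_minimum(a, axis, None, out, keepdims, initial, where)
ValueError: zero-size array to reduction operation minimum which has no identity
```

Emit:
{"fn": "carry_out", "kwargs": {
  "deltas": "0 1 30 0 0 0 0; 0 1 60 0 0 0 0; 0 1 85 0 0 0 0; 0 1 96 0 0 0 0; 0 1 96 0 0 0 0; 0 1 96 0 0 0 1; 0 1 96 0 0 0 1; 0 1 96 0 0 0 1; 0 1 96 0 0 0 1; 0 1 96 0 0 0 1; 0 1 96 0 0 0 1"
}}

```text
time_s: 2.58
eef_pos: [0.4366, -0.3992, 0.025]
eef_rot: [-0.0, 0.962, -0.274, -0.0]
wrist_force: [1.0, 0.5, 0.0]
opening: -0.001
grasp_force: 0.0
```

```bash
python3 - <<'E'
from h import *
a=vision.camera("wrist"); s=vision.camera("side")
cv2.imwrite("pics/m1.png",np.vstack([a[150:384,90:420],cv2.resize(s[255:340,170:290],(330,234))]))
E
```

```text
(no output)
```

View pics/m1.png

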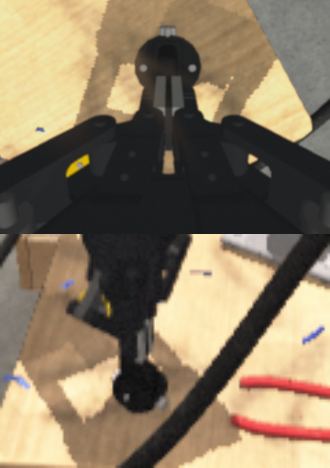

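```bash
python3 - <<'E'
from h import *
T=tool(); w=cam("wrist",T); print(T)
for n,P in [("tcp",T[:3,3]),("lidc z16",[.4365,-.398,.016]),("lid z46",[.4365,-.398,.046]),("ear",[.4584,-.4115,.016])]: print(n,proj(w,P)-[90,150], proj(cam("side"),P))
o,d=ray(w,(258,215)); print(o,d, onz(w,(258,215),.016))
print(sensors.get_obs())
E
```

```text
[[ 0.8503 -0.5262 -0.0001  0.4366]
 [-0.5262 -0.8503  0.0001 -0.3992]
 [-0.0001 -0.     -1.      0.0249]
 [ 0.      0.      0.      1.    ]]
tcp [169.1665  71.3987] [220.099  306.7091]
lidc z16 [167.7447  67.3997] [220.296  309.0863]
lid z46 [167.7332  86.4436] [219.6889 299.6506]
ear [167.6389  31.4304] [228.9567 314.0601]
[ 0.4969 -0.4355  0.1936] [-0.3095  0.1911 -0.9315] [ 0.4379 -0.3991  0.016 ]
{'time_s': 2.675, 'q': array([-0.9411,  0.4354,  1.6823, -0.    ,  1.024 ,  1.1839]), 'dq': array([-0.0003,  0.0007, -0.0005,  0.0013, -0.0007, -0.0013]), 'joint_efforts': array([  0.0066, -50.5593, -28.7025,   0.0002,   0.0014,  -0.0001]), 'eef_pos': array([ 0.4366, -0.3992,  0.0249]), 'eef_rot': array([-0.    ,  0.9619, -0.2736, -0.    ]), 'wrist_force': array([ 0.0042, -0.4268, -0.651 ]), 'torque': array([-0.0479, -0.0131,  0.0147]), 'grasp_force': 0.0, 'opening': -0.0038505770486029008}
```

```bash
python3 - <<'E'
import cv2
i=cv2.imread("pics/m1.png",0)
for r in (70,80,88,96,104,110,116,130): print(r,i[r,145:195].tolist())
E
```

```text
70 [105, 81, 59, 51, 49, 46, 46, 44, 42, 43, 44, 43, 42, 40, 40, 41, 41, 42, 42, 42, 42, 41, 42, 42, 42, 41, 41, 40, 38, 38, 35, 33, 33, 34, 35, 35, 33, 32, 33, 33, 34, 33, 37, 55, 84, 111, 125, 126, 119, 101]
80 [63, 61, 59, 57, 55, 52, 51, 47, 44, 43, 54, 69, 81, 83, 83, 83, 83, 83, 83, 80, 68, 43, 30, 30, 30, 40, 60, 78, 83, 83, 83, 84, 83, 84, 82, 74, 58, 42, 39, 39, 39, 39, 38, 39, 38, 38, 38, 39, 37, 38]
88 [61, 58, 58, 59, 58, 57, 56, 54, 54, 59, 71, 83, 85, 84, 84, 84, 83, 83, 82, 75, 60, 38, 29, 27, 27, 32, 52, 72, 80, 83, 83, 83, 82, 83, 83, 80, 71, 51, 36, 32, 31, 33, 34, 33, 32, 35, 38, 66, 120, 174]
96 [49, 51, 52, 54, 55, 55, 56, 57, 61, 74, 84, 87, 87, 87, 85, 85, 85, 85, 82, 74, 54, 36, 31, 30, 28, 33, 45, 66, 80, 83, 83, 83, 83, 82, 82, 82, 81, 70, 50, 37, 35, 34, 34, 35, 33, 34, 34, 35, 36, 49]
104 [38, 38, 39, 41, 42, 44, 46, 52, 67, 83, 86, 87, 87, 87, 86, 86, 86, 85, 83, 72, 53, 39, 36, 35, 33, 34, 43, 63, 78, 83, 83, 82, 83, 83, 83, 83, 83, 80, 68, 44, 30, 29, 28, 30, 29, 29, 29, 29, 30, 29]
110 [34, 34, 36, 37, 36, 36, 38, 39, 41, 41, 43, 45, 47, 50, 59, 76, 98, 118, 128, 115, 82, 58, 53, 53, 52, 54, 72, 106, 130, 125, 101, 74, 53, 40, 32, 31, 29, 30, 29, 29, 29, 28, 30, 30, 30, 30, 29, 29, 29, 29]
116 [41, 44, 43, 45, 45, 45, 43, 41, 39, 36, 37, 38, 39, 41, 41, 43, 42, 46, 57, 67, 61, 56, 55, 54, 53, 52, 53, 58, 57, 43, 34, 33, 33, 31, 31, 29, 30, 29, 30, 34, 37, 40, 41, 41, 43, 43, 41, 38, 35, 31]
130 [30, 31, 30, 30, 30, 30, 30, 30, 30, 31, 29, 30, 31, 30, 32, 33, 32, 35, 37, 43, 47, 49, 50, 50, 49, 50, 48, 44, 40, 37, 36, 36, 35, 36, 35, 35, 34, 34, 32, 31, 32, 30, 30, 30, 29, 29, 29, 29, 29, 28]
```

```bash
python3 -c "
import cv2
i=cv2.imread('pics/m1.png')[15:175,100:240]; cv2.imwrite('pics/m1z.png',cv2.resize(i,None,fx=3.7,fy=3.7,interpolation=cv2.INTER_CUBIC))"
```

```text
(no output)
```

View pics/m1z.png

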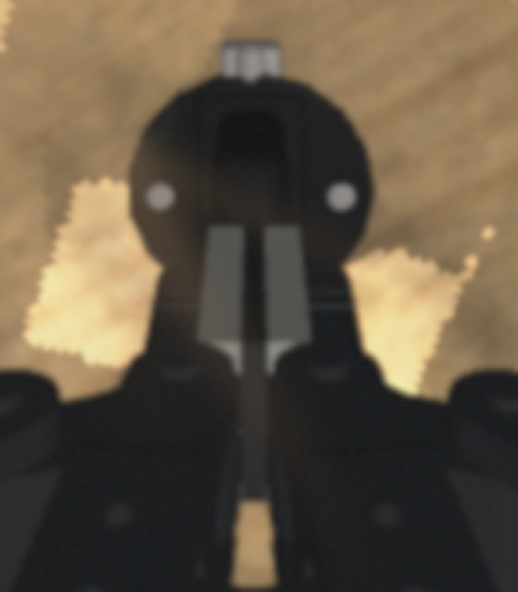

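```bash
python3 - <<'E'
from h import *
import pickle
w0=cam("wrist",pickle.load(open("w1.pkl","rb"))); w1=cam("wrist",tool())
for a,b in [((241.8,183.6),(233.2,218.2)),((274.6,182.9),(282.4,218.2)),((258.3,157.7),(257.6,181))]: print(tri(w0,a,w1,b))
# finger pad front edge, tool coords (11,+-y,0)
T=tool()
for p in [(11,0,0),(11,6,0),(11,6,-19),(-11,6,0),(11,6,-30)]: print(p,(proj(w1,T[:3,3]+T[:3,:3]@(np.array(p)/1000))-[190,165])*3.7)
for z in (16,46):
  for x in(-18,18): print("knob",z,x,(proj(w1,np.r_[.4365,-.398,0]+T[:3,0]*x/1000+[0,0,z/1000])-[190,165])*3.7)
E
```

```text
(array([ 0.4439, -0.3823,  0.0126]), np.float64(0.00011774261609252011))
(array([ 0.428 , -0.4124,  0.0186]), np.float64(0.0002727255576261913))
(array([ 0.4581, -0.4113,  0.0136]), np.float64(8.025520277894731e-06))
(11, 0, 0) [255.945  150.5486]
(11, 6, 0) [290.0884 150.516 ]
(11, 6, -19) [294.5514 190.5592]
(-11, 6, 0) [288.8897 264.8224]
(11, 6, -30) [297.6321 218.1992]
knob 16 -18 [250.7481 281.1478]
knob 16 18 [250.5575 101.8504]
knob 46 -18 [250.7229 364.5493]
knob 46 18 [250.4956 157.6629]
```

Emit:
{"fn": "carry_out", "kwargs": {
  "deltas": "0 0 -10 0 0 0 1; 0 0 -25 0 0 0 1; 0 0 -45 0 0 0 1; 0 0 -60 0 0 0 1; 0 0 -60 0 0 0 1"
}}

```text
time_s: 3.3
eef_pos: [0.4376, -0.4005, 0.0874]
eef_rot: [0.001, 0.962, -0.274, 0.002]
wrist_force: [0.1, 0.1, -0.4]
opening: 0.004
grasp_force: 0.0
```

```bash
python3 - <<'E'
from h import *
a=vision.camera("wrist"); s=vision.camera("side"); print(sensors.get_obs()["opening"],sensors.get_obs()["wrist_force"])
cv2.imwrite("pics/m2.png",np.hstack([cv2.resize(a[150:350,160:350],None,fx=2,fy=2),cv2.resize(s[265:345,180:260],(400,400),interpolation=cv2.INTER_CUBIC)]))
E
```

```text
-0.0009440266688557086 [0.8326 0.7045 0.2533]
```

View pics/m2.png

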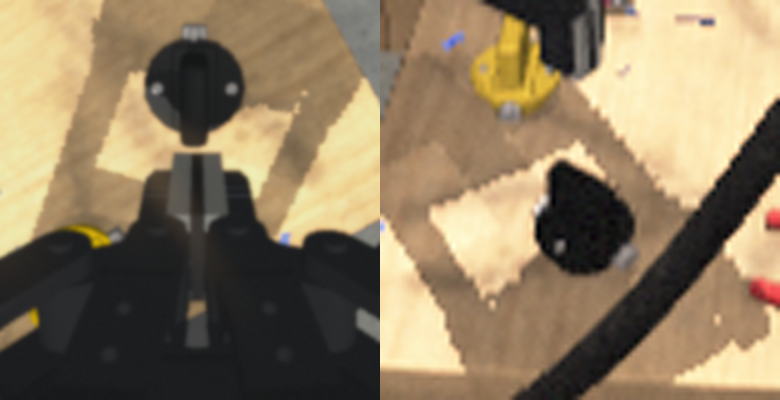

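Fingers shut above the knob: picture scale and side view both put the real fingertips ~25–30 mm short of the stated TCP. I'll go about 25 mm lower.

Emit:
{"fn": "carry_out", "kwargs": {
  "deltas": "0 0 0 0 0 0 0; 0 0 0 0 0 0 0; 0 0 0 0 0 0 0; 0 0 0 0 0 0 0; 0 0 40 0 0 0 0; 0 0 70 0 0 0 0; 0 0 80 0 0 0 0; 0 0 80 0 0 0 1; 0 0 80 0 0 0 1; 0 0 80 0 0 0 1; 0 0 80 0 0 0 1; 0 0 80 0 0 0 1"
}}

```text
time_s: 4.9
eef_pos: [0.4371, -0.3997, 0.0059]
eef_rot: [0.0, 0.962, -0.274, 0.001]
wrist_force: [0.2, 0.9, 5.1]
opening: 0.123
grasp_force: 60.1
```

```bash
cat >> h.py <<'E'
M=np.array([.5646,-.194,.172]); YAW=np.radians(63.4)
def goal(dx,dy,dz,M=M,yaw=YAW,sg=-1,rot=0): # tcp in drum frame mm; tool y=sg*x_d, then turned rot about tool z
    D=drumR(yaw); y=sg*D[:,0]; z=-D[:,2]; R=np.c_[np.cross(y,z),y,z]@Ro.from_euler('z',rot).as_matrix()
    return M+D@(np.array([dx,dy,dz])/1000),R
E
python3 - <<'E'
from h import *
T=tool(); T[2,3]+=.16
print(delta(T,*goal(0,60,100)), goal(0,60,100))
E
```

```text
[ -54.2841 -179.4637  -88.1981    0.611    -0.0286   -0.0867] (array([ 0.4853, -0.2184,  0.2539]), array([[ 0.8942, -0.3668,  0.2568],
       [-0.4478, -0.7324,  0.5129],
       [ 0.    , -0.5736, -0.8192]]))
```

Emit:
{"fn": "carry_out", "kwargs": {
  "deltas": "0 0 -40 0 0 0 1; 0 0 -90 0 0 0 1; 0 0 -140 0 0 0 1; -5 -20 -180 0.1 -0.005 -0.015 1; -15 -55 -205 0.22 -0.01 -0.03 1; -25 -90 -225 0.34 -0.016 -0.048 1; -38 -125 -240 0.46 -0.022 -0.065 1; -48 -155 -248 0.55 -0.026 -0.08 1; -54 -179 -248 0.611 -0.029 -0.087 1; -54 -179 -248 0.611 -0.029 -0.087 1; -54 -179 -248 0.611 -0.029 -0.087 1"
}}

```text
time_s: 6.28
eef_pos: [0.4848, -0.2193, 0.2529]
eef_rot: [-0.292, 0.928, -0.22, 0.068]
wrist_force: [-0.0, 0.3, -0.5]
opening: 0.121
grasp_force: 59.4
```

```bash
python3 - <<'E'
from h import *
import pickle
o=sensors.get_obs(); T=tool(o); i=vision.camera("wrist"); cv2.imwrite("pics/w2.png",i); pickle.dump(T,open("w2.pkl","wb"))
print(o["q"],o["opening"],o["time_s"],o["wrist_force"]); w=cam("wrist",T); D=drumR(YAW)
for z in(0,12):
  print([np.round(proj(w,M+D@np.array([.033*np.cos(a),.033*np.sin(a),z/1000]))) for a in np.radians([0,90,180,270])])
E
```

```text
[-0.9965  0.162   1.6584  0.5172  1.6509  0.9934] 0.12124603808112781 6.275 [-0.0288  0.3281 -0.4954]
[array([222., 122.]), array([257., 157.]), array([292., 122.]), array([257.,  85.])]
[array([220., 123.]), array([257., 159.]), array([293., 122.]), array([257.,  84.])]
```

View pics/w2.png

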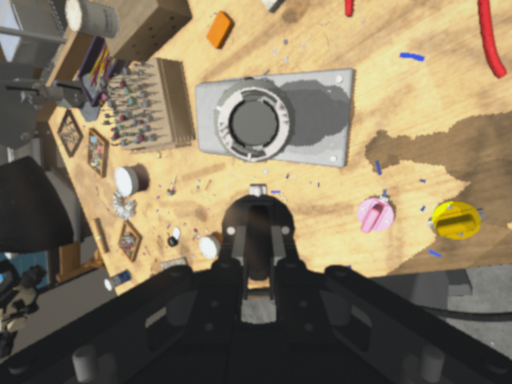

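The picture shows the mouth centred at about (254,122), the held lid at (258,225) below it, and the collar ring ~36 px in radius. I'll fit the circles and the base's edges.

```bash
cat > fit.py <<'E'
from h import *
import pickle,sys
def plane(w,p,h,M=M,yaw=YAW): # pixel -> point in plane z_d=h mm, drum frame mm
    D=drumR(yaw); o,d=ray(w,p); n=D[:,2]; t=((M+n*h/1000-o)@n)/(d@n); return D.T@(o+d*t-M)*1000
def rings(i,w,c):
    g=cv2.GaussianBlur(cv2.cvtColor(i,6),(0,0),1).astype(np.float32)
    P=cv2.warpPolar(g,(60,180),c,60,cv2.INTER_CUBIC) ; return P
E
python3 - <<'E'
from fit import *
T=pickle.load(open("w2.pkl","rb")); w=cam("wrist",T); i=cv2.imread("pics/w2.png"); c=(254,122)
P=rings(i,w,c); print(np.round(np.median(P,0)).astype(int).tolist())
G=np.diff(P,axis=1)
def circ(lo,hi,sign,h,R):
    pts=[]
    for k in range(180):
        r=lo+np.argmax(sign*G[k,lo:hi])+.5; a=np.radians(2*k); pts.append(plane(w,(c[0]+r*np.cos(a),c[1]+r*np.sin(a)),h)[:2])
    p=np.array(pts); keep=np.ones(len(p),bool)
    for _ in range(6):
        q=p[keep]; s=np.linalg.lstsq(np.c_[2*q,np.ones(len(q))],(q**2).sum(1),rcond=None)[0]; rr=np.sqrt(s[2]+s[:2]@s[:2]); e=np.linalg.norm(p-s[:2],axis=1)-rr; keep=abs(e)<max(1.0,1.5*np.median(abs(e)))
    print(h,"centre in drum frame",s[:2],"r",rr,"want",R,keep.sum(),np.median(abs(e)))
circ(30,45,-1,12,33); circ(15,30,1,0,21); circ(18,34,1,12,27)
hsv=cv2.cvtColor(i,cv2.COLOR_BGR2HSV); S=hsv[:,:,1].astype(int)
bot=[(x,120+np.argmax(np.diff(cv2.GaussianBlur(S[120:190,x].astype(np.float32),(1,5),0)[:,0]))) for x in range(290,340,3)]
rt=[(325+np.argmax(np.diff(S[y,325:375])),y) for y in range(80,155,4)]
for n,p,o in(("bottom",bot,0),("right",rt,90)):
    q=np.array([onz(w,a,.01)[:2] for a in p]); v=cv2.fitLine(q.astype(np.float32),cv2.DIST_HUBER,0,.001,.001).ravel(); print(n,p[::5],np.degrees(np.arctan2(v[1],v[0])))
E
```

```text
[119, 119, 119, 119, 119, 119, 119, 119, 119, 119, 118, 118, 119, 118, 118, 118, 118, 118, 118, 117, 114, 105, 87, 75, 78, 110, 137, 158, 173, 191, 194, 192, 192, 187, 188, 181, 173, 165, 149, 144, 155, 165, 176, 183, 191, 195, 199, 200, 201, 202, 203, 204, 203, 203, 203, 204, 203, 201, 201, 200]
12 centre in drum frame [3.3472 1.6867] r 32.26679762592283 want 33 157 0.2990357208777361
0 centre in drum frame [3.3485 2.119 ] r 24.318893929305126 want 21 139 0.28397806660420777
12 centre in drum frame [3.1674 1.5236] r 23.221472264694413 want 27 132 0.27873035076353503
bottom [(290, np.int64(161)), (305, np.int64(162)), (320, np.int64(164)), (335, np.int64(166))] 63.280094
right [(np.int64(352), 80), (np.int64(350), 100), (np.int64(348), 120), (np.int64(346), 140)] -26.96133
```

```bash
python3 - <<'E'
from fit import *
T=pickle.load(open("w2.pkl","rb")); w=cam("wrist",T); i=cv2.imread("pics/w2.png")
x0,y0=210,175; g=i[y0:260,x0:310]; b=((g.max(2).astype(int)-g.min(2)<30)&(g.max(2)>80)).astype(np.uint8)
n,l,st,ce=cv2.connectedComponentsWithStats(b)
def tl(p,h): # tool coords at tool z=h
    o,d=ray(w,p); R=T[:3,:3]; o=R.T@(o-T[:3,3]); d=R.T@d; return (o+d*(h/1000-o[2])/d[2])*1000
for s,c in zip(st[1:],ce[1:]):
    if s[4]>8: print(s,c+[x0,y0],tl(c+[x0,y0],-10))
yaw=np.radians(63.2); D=drumR(yaw); Mn=M+drumR(YAW)@np.array([3.3,1.7,-2.3])/1000; print("M",Mn)
for z in (60,25,-5): print(z,delta(T,*goal(0,0,z,Mn,yaw)))
E
```

```text
[ 38  10  19  12 179] [257.2737 190.1453] [ 24.6875  -0.98   -10.    ]
[62 15  9  4 18] [276.  191.5] [ 23.829   10.2644 -10.    ]
[ 13  29  22  56 592] [235.4054 233.2213] [ -3.475  -14.7649 -10.    ]
[ 62  51  18  34 300] [278.83   240.0267] [ -8.2108  12.6193 -10.    ]
[  0  61  11  23 184] [213.8587 247.0272] [-13.0688 -28.7419 -10.    ]
M [ 0.5649 -0.1896  0.172 ]
60 [58.2503 -4.7521 41.9552  0.0011  0.0031  0.0022]
25 [58.3602 -4.7917 76.955   0.0011  0.0031  0.0022]
-5 [ 58.4545  -4.8256 106.9549   0.0011   0.0031   0.0022]
```

Emit:
{"fn": "carry_out", "kwargs": {
  "deltas": "20 -1 0 0 0 0 1; 40 -2 20 0.001 0.003 0.002 1; 58 -3.5 50 0.001 0.003 0.002 1; 59.5 -3.8 70 0.001 0.003 0.002 1; 59.5 -3.8 82 0.001 0.003 0.002 1; 59.5 -3.8 82 0.001 0.003 0.002 1; 59.5 -3.8 82 0.001 0.003 0.002 1"
}}

```text
time_s: 7.2
eef_pos: [0.5605, -0.201, 0.1888]
eef_rot: [-0.293, 0.928, -0.221, 0.07]
wrist_force: [0.5, -0.2, -0.9]
opening: 0.118
grasp_force: 59.4
```

```bash
python3 - <<'E'
from fit import *
o=sensors.get_obs();T=tool(o); Mn=np.array([.5649,-.1896,.172]); D=drumR(np.radians(63.2))
print("tcp in drum",D.T@(T[:3,3]-Mn)*1000, delta(T,*goal(1,1.1,-16,Mn,np.radians(63.2))), o["wrist_force"]@D,o["opening"],o["q"])
E
```

```text
tcp in drum [-0.2948 -1.229  20.7125] [-2.3634 -1.2607 36.7115 -0.001  -0.001   0.0007] [-0.5029 -0.5954 -0.7717] 0.1182113745978514 [-0.8726  0.3219  1.6011  0.5582  1.4999  1.0442]
```

Emit:
{"fn": "carry_out", "kwargs": {
  "deltas": "0 0.6 6 0 0 0 1; 0 0.6 12 0 0 0 1; 0 0.6 16 0 0 0 1; 0 0.6 18 0 0 0 1; 0 0.6 18 0 0 0 1"
}}

```text
time_s: 7.82
eef_pos: [0.5649, -0.1913, 0.1727]
eef_rot: [-0.293, 0.928, -0.221, 0.07]
wrist_force: [0.4, 0.1, -1.4]
opening: 0.123
grasp_force: 59.4
```

```bash
cat > st.py <<'E'
from fit import *
o=sensors.get_obs();T=tool(o); Mn=np.array([.5649,-.1896,.172]); D=drumR(np.radians(63.2))
print("tcp in drum",D.T@(T[:3,3]-Mn)*1000,"F drum",o["wrist_force"]@D,"tau",o["torque"]@D,o["opening"],"q6",o["q"][5],o["time_s"],"rot",Ro.from_matrix(goal(0,0,0,Mn,np.radians(63.2))[1].T@T[:3,:3]).as_rotvec())
E
python3 st.py
```

```text
tcp in drum [-0.8462 -0.8194  1.4836] F drum [-0.5601 -0.2788 -1.3055] tau [-0.0133  0.4167 -0.013 ] 0.122780848687136 q6 1.040822186394093 7.825 rot [ 0.0017 -0.0007 -0.0003]
```

Emit:
{"fn": "carry_out", "kwargs": {
  "deltas": "0 0 2 0 0 0 1; 0 0 4 0 0 0 1; 0 0 5.5 0 0 0 1; 0 0 5.5 0 0 0 1"
}}

```text
time_s: 8.32
eef_pos: [0.5664, -0.1888, 0.1685]
eef_rot: [-0.293, 0.928, -0.221, 0.07]
wrist_force: [-1.0, -1.0, 0.1]
opening: 0.118
grasp_force: 59.5
```

```bash
python3 st.py
```

```text
tcp in drum [-0.8327 -0.9849 -3.6805] F drum [-1.0555  0.3886  0.8854] tau [ 0.0539  0.3195 -0.0163] 0.11761632083943697 q6 1.0400585970060998 8.325 rot [ 0.0015 -0.0002 -0.0004]
```

Emit:
{"fn": "carry_out", "kwargs": {
  "deltas": "0 0 0.7 0 0 0 1; 0 0 1.2 0 0 0 1; 0 0 1.2 0 0 0 1"
}}

```text
time_s: 8.7
eef_pos: [0.5666, -0.1886, 0.1683]
eef_rot: [-0.293, 0.928, -0.221, 0.07]
wrist_force: [-4.4, -1.7, 6.3]
opening: 0.119
grasp_force: 60.5
```

```bash
python3 st.py
```

```text
tcp in drum [-0.7593 -1.1072 -3.9959] F drum [0.7438 3.1827 7.1929] tau [0.5454 0.3645 0.0238] 0.11914170238915266 q6 1.039903754798513 8.7 rot [ 0.0011  0.0002 -0.0008]
```

Emit:
{"fn": "carry_out", "kwargs": {
  "deltas": "0 0 -0.5 0 0 0 0.8; 0 0 -0.5 0 0 0 0.5; 0 0 -0.5 0 0 0 0; 0 0 -0.5 0 0 0 0; 0 0 -0.5 0 0 0 0; 0 0 -0.5 0 0 0 0; 0 0 -25 0 0 0 0; 0 0 -60 0 0 0 0; -20 0 -95 0 0 0 0; -30 0 -110 0 0 0 0; -30 0 -110 0 0 0 0; -30 0 -110 0 0 0 0"
}}

```text
time_s: 10.2
eef_pos: [0.5115, -0.2303, 0.2563]
eef_rot: [-0.294, 0.927, -0.221, 0.069]
wrist_force: [-0.3, -0.2, -1.4]
opening: 1.004
grasp_force: 0.0
```

```bash
python3 st.py; python3 - <<'E'
from fit import *
T=tool(); pickle.dump(T,open("w3.pkl","wb")); i=vision.camera("wrist"); cv2.imwrite("pics/w3.png",i); w=cam("wrist",T)
Mn=np.array([.5649,-.1896,.172]); c=proj(w,Mn); print(c)
x,y=map(int,c); cr=cv2.resize(i[y-65:y+65,x-80:x+80],None,fx=3.5,fy=3.5,interpolation=cv2.INTER_CUBIC); s=vision.camera("side")[185:225,250:310]
cv2.imwrite("pics/v10.png",np.hstack([cr,cv2.copyMakeBorder(cv2.resize(s,(230,153)),0,cr.shape[0]-153,0,0,0)])); print(x-80,y-65)
E
```

```text
tcp in drum [ -1.104   29.2911 103.7355] F drum [-1.0771  0.1729 -0.9131] tau [0.04   0.2652 0.0025] 1.0044824721855539 q6 1.0263972252554356 10.2 rot [ 0.0024 -0.0015  0.0003]
[257.5936 153.6815]
177 88
```

View pics/v10.png

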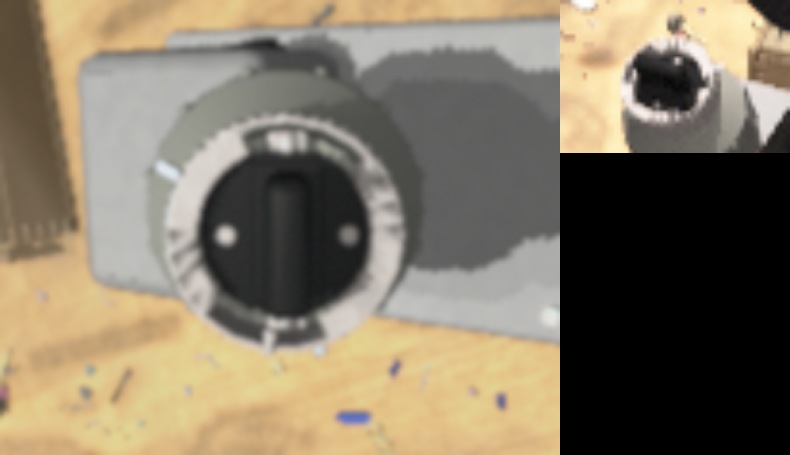

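The lid is seated square with both ears in the windows. The pointer at crop (268,340) stands a few degrees clockwise past the white dot at (320,350), and the locked bar is at (165,170). Next I take the collar, with the wrist turned back first.

```bash
python3 - <<'E'
from fit import *
T=tool(); Mn=np.array([.5649,-.1896,.172]); 
for z in(40,-20,-34): print(z,delta(T,*goal(-.8,-.4,z,Mn,np.radians(63.2),rot=-.9)))
E
```

```text
40 [29.8957 -0.0419 63.4652 -0.0035  0.0009 -0.9002]
-20 [ 30.0297   0.1217 123.4648  -0.0035   0.0009  -0.9002]
-34 [ 30.0609   0.1599 137.4647  -0.0035   0.0009  -0.9002]
```

Emit:
{"fn": "carry_out", "kwargs": {
  "deltas": "10 0 5 0 0 -0.18 0; 20 0 10 0 0 -0.36 0; 30 0 20 0 0 -0.54 0; 30 0 35 -0.001 0 -0.72 0; 30 0 55 -0.003 0.001 -0.9 0; 30 0 63 -0.003 0.001 -0.9 0; 30 0 85 -0.003 0.001 -0.9 0; 30 0 105 -0.003 0.001 -0.9 0; 30 0 120 -0.003 0.001 -0.9 0; 30 0 123 -0.003 0.001 -0.9 0; 30 0 123 -0.003 0.001 -0.9 0"
}}

```text
time_s: 11.68
eef_pos: [0.5702, -0.1815, 0.1569]
eef_rot: [-0.232, 0.932, 0.204, 0.191]
wrist_force: [-0.3, -0.4, -0.3]
opening: 1.001
grasp_force: 0.0
```

```bash
python3 st.py
```

```text
tcp in drum [ -0.7675  -1.0749 -17.8775] F drum [-0.5455  0.0743 -0.0226] tau [-0.0527  0.2626  0.0547] 1.0009967441655467 q6 0.13896699027577453 11.675 rot [-0.0014  0.0015 -0.9002]
```

Free so far; 16 mm further and close.

Emit:
{"fn": "carry_out", "kwargs": {
  "deltas": "0 0 5 0 0 0 0; 0 0 10 0 0 0 0; 0 0 13 0 0 0 0; 0 0 16 0 0 0 0; 0 0 16 0 0 0 0; 0 0 16 0 0 0 0"
}}

```text
time_s: 12.42
eef_pos: [0.5743, -0.1733, 0.1437]
eef_rot: [-0.232, 0.932, 0.204, 0.191]
wrist_force: [0.6, 0.2, 0.1]
opening: 1.002
grasp_force: 0.0
```

```bash
python3 st.py
```

```text
tcp in drum [ -0.8157  -1.002  -33.9472] F drum [ 0.428  -0.4947 -0.1756] tau [-0.0181  0.3077  0.0134] 1.0017476892620572 q6 0.1360129201844535 12.425 rot [-0.0014  0.0015 -0.9004]
```

Emit:
{"fn": "carry_out", "kwargs": {
  "deltas": "0 0 0 0 0 0 1; 0 0 0 0 0 0 1; 0 0 0 0 0 0 1; 0 0 0 0 0 0 1; 0 0 0 0 0 0 1"
}}

```text
time_s: 13.05
eef_pos: [0.5738, -0.1733, 0.1446]
eef_rot: [-0.233, 0.932, 0.205, 0.19]
wrist_force: [-4.0, -0.3, 5.9]
opening: 0.746
grasp_force: 65.4
```

```bash
python3 st.py
```

```text
tcp in drum [ -0.529   -0.612  -33.0992] F drum [1.6392 3.4511 6.0062] tau [ 0.8688 -0.0675 -0.0211] 0.74618051974257 q6 0.13608635429036436 13.05 rot [-0.0007  0.0009 -0.9006]
```

Emit:
{"fn": "carry_out", "kwargs": {
  "deltas": "0 0 0 0 0 0.1 1; 0 0 0 0 0 0.2 1; 0 0 0 0 0 0.32 1; 0 0 0 0 0 0.44 1; 0 0 0 0 0 0.56 1; 0 0 0 0 0 0.68 1; 0 0 0 0 0 0.8 1; 0 0 0 0 0 0.9 1; 0 0 0 0 0 1.0 1; 0 0 0 0 0 1.1 1; 0 0 0 0 0 1.2 1; 0 0 0 0 0 1.2 1"
}}

```text
time_s: 14.55
eef_pos: [0.5738, -0.1733, 0.1447]
eef_rot: [-0.299, 0.884, -0.358, 0.026]
wrist_force: [-5.2, -0.2, 5.7]
opening: 0.743
grasp_force: 65.4
```

```bash
python3 st.py
```

```text
tcp in drum [ -0.4054  -0.6173 -33.0234] F drum [1.1744 4.526  6.1398] tau [ 0.7773 -0.0643 -0.225 ] 0.7429813474045082 q6 1.3373458027158194 14.55 rot [-0.0001  0.0011  0.3004]
```

Emit:
{"fn": "carry_out", "kwargs": {
  "deltas": "0 0 0 0 0 0.1 1; 0 0 0 0 0 0.2 1; 0 0 0 0 0 0.3 1; 0 0 0 0 0 0.4 1; 0 0 0 0 0 0.48 1; 0 0 0 0 0 0.54 1; 0 0 0 0 0 0.58 1; 0 0 0 0 0 0.58 1"
}}

```text
time_s: 15.55
eef_pos: [0.5739, -0.1733, 0.1447]
eef_rot: [-0.294, 0.745, -0.595, -0.061]
wrist_force: [-5.4, -0.5, 7.5]
opening: 0.748
grasp_force: 65.4
```

```bash
python3 st.py
```

```text
tcp in drum [ -0.3623  -0.6562 -33.0182] F drum [1.8876 4.623  7.8081] tau [ 0.7954  0.0275 -0.2599] 0.7476320603963923 q6 1.9165541929185121 15.55 rot [0.0002 0.0012 0.8795]
```

Emit:
{"fn": "carry_out", "kwargs": {
  "deltas": "0 0 0 0 0 0.02 1; 0 0 0 0 0 0.04 1; 0 0 0 0 0 0.06 1; 0 0 0 0 0 0.06 1"
}}

```text
time_s: 16.05
eef_pos: [0.5741, -0.1741, 0.1443]
eef_rot: [-0.292, 0.727, -0.617, -0.069]
wrist_force: [-4.1, -2.8, 5.5]
opening: 0.745
grasp_force: 66.8
```

```bash
python3 st.py
```

```text
tcp in drum [ -1.1957  -1.2661 -33.0329] F drum [-0.3946  2.455   6.9908] tau [0.5341 0.6794 0.5299] 0.7448993507484276 q6 1.9760871720618671 16.05 rot [-0.0006  0.0032  0.9393]
```

Emit:
{"fn": "carry_out", "kwargs": {
  "deltas": "0 0 0 0 0 0.03 1; 0 0 0 0 0 0.05 1; 0 0 0 0 0 0.05 1"
}}

```text
time_s: 16.42
eef_pos: [0.5744, -0.1756, 0.1434]
eef_rot: [-0.289, 0.711, -0.636, -0.075]
wrist_force: [-1.3, -7.0, -0.2]
opening: 0.744
grasp_force: 68.0
```

```bash
python3 st.py
```

```text
tcp in drum [ -2.6216  -2.106  -33.0367] F drum [-5.7264 -1.9801  3.777 ] tau [-0.0441  1.5094  0.2274] 0.7436115052228733 q6 2.0264519460605266 16.425 rot [-0.0016  0.0063  0.9903]
```

Emit:
{"fn": "carry_out", "kwargs": {
  "deltas": "0 0 0 0 0 0 0; 0 0 0 0 0 0 0; 0 0 0 0 0 0 0; 0 0 0 0 0 0 0; 0 0 0 0 0 0 0; 0 0 -30 0 0 0 0; 0 0 -70 0 0 0 0; 0 0 -110 0 0 0 0; 0 0 -140 0 0 0 0; 0 0 -140 0 0 0 0; 0 0 -140 0 0 0 0"
}}

```text
time_s: 17.8
eef_pos: [0.5376, -0.2439, 0.2573]
eef_rot: [-0.291, 0.711, -0.635, -0.077]
wrist_force: [-0.1, -0.4, 0.1]
opening: 1.0
grasp_force: 0.0
```

```bash
python3 st.py; python3 - <<'E'
from fit import *
Mn=np.array([.5649,-.1896,.172]); yaw=np.radians(63.2); D=drumR(yaw)
def prof(w,i,h,r):
    g=cv2.cvtColor(i,6).astype(np.float32); o=[]
    for a in range(-180,180,3):
        p=proj(w,Mn+D@np.array([r*np.cos(np.radians(a)),r*np.sin(np.radians(a)),h])/1000); o.append(cv2.getRectSubPix(g,(1,1),tuple(map(float,p)))[0,0])
    return np.array(o).astype(int)
T=tool(); i=vision.camera("wrist"); w=cam("wrist",T); cv2.imwrite("pics/w4.png",i); pickle.dump(T,open("w4.pkl","wb"))
T3=pickle.load(open("w3.pkl","rb")); i3=cv2.imread("pics/w3.png"); w3=cam("wrist",T3)
for r in(28,31): print(r,"before",prof(w3,i3,12,r).tolist()); print(r,"after",prof(w,i,12,r).tolist())
print("centre",proj(w,Mn))
# rectified looks into the mouth (up = -y_d, right = -x_d), 6 px/mm
W=lambda ww,im,h:cv2.warpPerspective(im,cv2.getPerspectiveTransform(np.float32([proj(ww,Mn+D@np.array([a,b,h])/1000) for a,b in((40,-40),(-40,-40),(-40,40),(40,40))]),np.float32([(0,0),(380,0),(380,380),(0,380)])),(380,380))
cv2.imwrite("pics/v11.png",np.hstack([W(w3,i3,12),W(w,i,12)]))
E
```

```text
tcp in drum [ -0.8903  -0.1627 104.7185] F drum [-0.2323 -0.0922  0.2944] tau [-0.0129  0.2553  0.0186] 1.0003964497279931 q6 2.044196246430243 17.8 rot [0.0004 0.0005 0.9904]
28 before [194, 185, 178, 193, 196, 180, 172, 183, 175, 155, 133, 118, 121, 120, 107, 94, 90, 99, 116, 122, 118, 123, 127, 103, 82, 114, 165, 148, 141, 161, 163, 164, 141, 92, 80, 81, 90, 152, 204, 209, 210, 209, 211, 214, 213, 213, 211, 210, 211, 212, 213, 215, 215, 213, 210, 208, 208, 208, 191, 160, 170, 189, 177, 152, 164, 185, 182, 156, 166, 188, 198, 180, 173, 188, 182, 129, 78, 72, 73, 73, 74, 72, 70, 73, 71, 73, 93, 168, 190, 131, 79, 73, 71, 72, 76, 79, 81, 86, 120, 182, 203, 205, 207, 207, 208, 205, 197, 192, 189, 180, 172, 175, 176, 189, 193, 194, 198, 198, 202, 201]
28 after [103, 103, 109, 153, 208, 216, 216, 211, 213, 213, 205, 170, 156, 184, 209, 219, 224, 226, 226, 224, 222, 221, 221, 217, 194, 194, 211, 198, 178, 190, 211, 197, 175, 190, 214, 219, 200, 195, 211, 194, 134, 89, 78, 73, 71, 69, 68, 71, 71, 74, 74, 90, 170, 210, 153, 88, 77, 76, 76, 77, 80, 82, 85, 139, 210, 223, 224, 225, 226, 226,
[... 785 characters left out ...]
94, 191, 193, 190, 192, 196, 201, 201, 205, 205, 205, 204, 198]
31 after [167, 163, 172, 186, 211, 211, 218, 214, 214, 215, 209, 212, 215, 216, 211, 208, 216, 217, 216, 210, 212, 213, 217, 216, 190, 181, 198, 208, 185, 172, 191, 203, 176, 173, 189, 209, 178, 171, 206, 215, 205, 196, 202, 199, 189, 188, 190, 191, 196, 201, 196, 184, 194, 213, 182, 169, 167, 167, 174, 179, 178, 176, 182, 190, 209, 219, 218, 220, 221, 219, 219, 218, 217, 218, 218, 218, 217, 217, 215, 215, 214, 215, 216, 216, 215, 209, 189, 179, 198, 213, 197, 172, 180, 200, 187, 158, 154, 179, 195, 201, 197, 186, 179, 174, 174, 174, 184, 187, 182, 178, 177, 176, 178, 174, 164, 168, 177, 175, 170, 168]
centre [257.3856 183.1308]
```

The pointer now sits at -22°, which is exactly the locked mark (it was at 83° before the turn). The tool is clear of everything, so I'm handing in.

```bash
python3 -c "
from bench import ctrl; print(ctrl.hand_in())"
```

```text
the job is handed in; nothing more can be done
None
```

I handed the job in at about 18 s: the lid is in the mouth with its ears in the notches, and the collar is turned to its stop with the pointer at -22°, on the locked mark; I did not measure the lid's final depth.

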